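Press a glued panel: contact, a quarter turn more, lock

TASK

Clamp the glued panel in the bench screw press: wind the crank clockwise (seen from above) until the platen just touches the panel, then give it a quarter turn more. Then swing the lock ring's arm clockwise until it is tight against its stop, and let go. Do not squeeze the panel much harder than that on the way, do not shift it, and leave the jar, the bottle and the brush pot standing where they are.

Things in the scene. Friction and masses are not known exactly. Their poses are not given: they have to be found in the camera images.
- press: Grey bench screw press, fixed, 170 (x) x 250 (y) x 310 mm high with crank; place and yaw (to 0.3 rad) vary. Base plate 25 mm thick, two columns at y = +-105 mm, crossbar 55 mm deep, 250 mm long, top at 215 mm; open to front (-x) and back (+x). Origin: centre of the base's underside, on the bench, under the screw; z up.
- press_axis (a point): Point on the vertical screw axis, on top of the round index plate (104 mm diameter, 4 mm thick, black marks every eighth of a turn), 247 mm above the bench. Centre of both the crank's and the lock arm's circles. Axes as the press.
- crank (a joint): Turn of crank and screw, 0 to 5.7 rad, clockwise from above positive; starts at 0 to 0.8. Clockwise lowers the platen 5.73 mm per rad (36 mm a turn); the crank itself stays at one height. At 0 it points to the press's +y. Friction about 0.3 N m: 6 N sideways at the knob, about 9 N when pressing; it stays where left.
- crank_grip (a point): Centre of the crank's upright wooden knob (24 mm diameter, 40 mm tall, 270 to 310 mm above the bench), 55 mm from the screw axis; this point is 290 mm up. The knob spins freely on its pin: a gripper holding it from above can be led round the circle without turning. Crank arm 18 mm wide, under it at 257 to 267 mm. Turns with the crank.
- platen (a joint): Squeeze of the platen's springs, m, 0 to 0.024: 0 while the platen hangs free, then 5.73 mm per rad of crank once it stands on the panel (a quarter turn: 9 mm). With its weight it presses about 15 N at contact, then 2 N per mm. As they squeeze, the platen's two guide pins rise out of the carriage above it.
- platen_face (a point): Centre of the underside of the platen, a steel plate 110 x 150 x 16 mm under the carriage; it moves straight down with the screw until it touches the panel. 88 mm above the bench at crank 0.
- panel: The glued panel: two boards in one block, 120 x 100 x 24 mm, loose, flat on the wooden bolster under the platen. Origin: centre of its underside; its top is 24 mm higher. The bolster's height varies: the panel's top is 69 to 77 mm above the bench, so contact comes at a crank angle of 1.9 to 3.3 rad.
- lock (a joint): Turn of the dark lock ring under the index plate, rad: 0 loose, 1.2 tight at its hard stop, clockwise from above positive; starts at 0 to 0.3. Turns separately from the crank; friction about 0.3 N m (2 to 3 N at its knob); stays where left.
- lock_grip (a point): Centre of the upright dark steel knob (22 mm diameter, 40 mm tall, 233 to 273 mm above the bench) at the end of the lock ring's arm, 140 mm from the screw axis; this point is 254 mm up. The knob spins freely. Arm 16 mm wide, at 221 to 231 mm. At lock 0 it points 130 degrees counter-clockwise from the press's +x; tight, 61 degrees. Turns with the ring.
- paint_jar: Bystander: loose jar, 68 mm diameter, 90 mm tall, on the bench on the press's -y side. Origin: centre of its underside.
- glue_bottle: Bystander: loose white bottle, 52 mm diameter, 130 mm tall, beyond a back corner of the press (+x, either side). Origin: centre of its underside.
- brush_pot: Bystander: loose steel pot of brushes, 76 mm diameter, pot 90 mm and brushes about 190 mm tall, beyond a back corner of the press (+x, either side). Origin: centre of its underside.
Mind the look-alikes: they are no part of the job. Leave any black or orange look-alike of the panel alone.

How it is judged:
By the outcome, as a careful person would: the job done as asked, in the order asked, and still so for the second after the job is handed in, with the robot touching nothing.
It also fails if it takes over 51 s, if anything falls off the work surface, if the arm or the gripper's body presses on something with over 40 N, if the wrist force passes 120 N, or if a joint passes its speed limit or range.

ROBOT

A 6-joint arm with a two-finger parallel gripper is mounted at the origin on the work surface. World frame = base frame: x ahead of the robot, y to its left, z up, the work surface at z = 0. Lengths are in m, angles in rad, forces in N, time in s.
With the tool pointing down it reaches from about 0.25 to 0.85 m from the base axis. Payload 12.5 kg.
Tool frame: the origin (TCP) lies midway between the tips of the shut fingers; the grasp point (between the pads) lies 19 mm behind it; z points along the fingers, y is the line along which they close (so a half turn about z gives the same grasp; the last joint's range is limited). The gripper opens to 93 mm and grips with 3 to 60 N. Pads are 15 mm wide; open, the fingers measure 128 mm over their backs; the gripper's body (75 mm by 188 mm) begins 65 mm behind the grasp point.
Start: joints at [1.185, 0.351, 1.652, -0, 1.139, -0.085], TCP at [0.163, 0.525, 0.219] pointing down, gripper open.
Joint ranges: [-2.75, 2.75], [-0.79, 2.1], [0.01, 2.65], [-1.57, 4.71], [0.07, 3.14], [-2.87, 2.87]. Speed limits (rad/s): [2.22, 2.22, 2.79, 3.14, 3.14, 3.14].

INTERFACE

Orientations are given as a unit quaternion [w, x, y, z].
In Python, from cell import bot gives the robot as it stands.
- The arm moves only by the tool carry_out, never from a script. Its arguments are lists of equal length, an entry for each row: "grip": the finger opening in m, from 0 to 0.093; "offset": the shift along the tool's x, y, z in m, a list of three; "angular": the turn, a rotation vector about the tool's x, y, z in rad, a list of three. A call has exactly 5 rows; each row shifts and turns the commanded pose from where the row before left it, along the tool's axes as they then stand; what a row does not reach is not made up. A row lasts 1/10 s, in which the tool goes at most 50 mm and 8.59 degrees, less where a joint would pass 70% of its speed; a pose out of reach is approached as far as the arm can. A call is refused whole if a number of a shift passes 0.05 or a number of a turn 0.15, either way. A call with a gripper value outside its range is refused whole. The fingers move at their own pace and stop on an object; "force" is the grip in N (left out, the last holds). Time passes only in rows, so rows that do not move let the fingers close, or fill a call up. It gives the time, the measured TCP pose, the force, the opening and the grip force at its end, in the units of the state.
- bot.observe(): the state, without advancing time (a new reading comes with each control period).
- bot.capture(name): name is "side" or "top"; returns a dict with "frame" (384x512x3 uint8, red, green, blue), "depth" (384x512 float32, m along the optical axis (not along the pixel's ray), 0 where there is no reading), "K" (3x3 intrinsics, pixels), "extrinsics" (4x4, takes a point from world to camera coordinates). Camera axes: x right, y up, looking along -z (the intrinsics and any distortion apply to the point x, -y, -z); pixel columns grow to the right and rows downward; lengths in m; the calibration is good to about 2 mm. A picture is of the moment at which its call begins.
- bot.sign_off(): hands the job in; it is judged then, once.
Trained networks look in a picture, given as the dict that the camera call returned (one of the last four; its "shot" number tells which), for a name from the list of things; names that differ only in an ending like _2 or _b are one class to them, and where a whole thing is asked for, a point or a joint stands for the part that bears it (a point fixed in the world has none). Each returns a list of dicts, best first, with "confidence" (0 to 1); they miss things now and then, are a little off and sometimes report something else, mostly with a low value. They report only what shows in the picture. A call takes as long as a camera call. They do not tell look-alikes from the thing itself.
- bot.trace(picture, query): "pixels" (384x512 bool, what is visible of it) and "position" ([row, column] in pixels, amid what is visible of it).
- bot.mark_of(picture, query): "position" ([row, column] in pixels: a listed point, or the origin of a listed thing).
The state is a dict: "t": time; "joints": joint angles; "qd": joint speeds; "effort": joint torques, N m; "eef_pos": TCP position; "eef_rot": TCP orientation; "wrist_force": force on the tool from outside, world axes, zero at the start; "wrist_torque": the same for the moment, N m; "width": finger opening in m; "finger_force": force on a finger pad.
Only numpy, scipy, OpenCV 4.12 (cv2) and the standard library are available. Lean on these libraries where they do the work, as an engineer would, in place of code of your own. Each camera call takes 0.05 s, during which the arm holds its last target. There are 200 camera calls.

## Working session

There is one attempt and no reset: what is moved stays moved. The work goes in short steps, Python scripts to look and compute and a tool call to move; the robot and the scene stay as the last step left them, time stands still between calls to the robot, and variables do not carry over. Pictures are saved under pics/ and viewed, at most 10 in all, crops included, and the job is handed in when it is done.

Besides the shell and the picture viewer there is one more tool, called after ">>>" by a JSON object that holds its "name" and its "arguments", one argument or row to a line. carry_out: Moves the arm, as the interface text tells. Its arguments: {"type":"object","properties":{"grip":{"type":"array","items":{"type":"number"}},"offset":{"type":"array","items":{"type":"array","items":{"type":"number"}}},"angular":{"type":"array","items":{"type":"array","items":{"type":"number"}}},"force":{"type":"number"}},"required":["grip","offset","angular"]}

```bash
mkdir -p pics; cat > h.py <<'E'
import numpy as np, cv2
from cell import bot
def ray(c,px):
    K=np.array(c["K"]);E=np.array(c["extrinsics"])
    u=(px[1]-K[0,2])/K[0,0];v=(px[0]-K[1,2])/K[1,1]
    d=E[:3,:3].T@np.array([u,-v,-1.0]);o=-E[:3,:3].T@E[:3,3]
    return o,d
def atz(c,px,z):
    o,d=ray(c,px);return o+d*(z-o[2])/d[2]
def atd(c,px):
    o,d=ray(c,px);return o+d*float(c["depth"][int(round(px[0])),int(round(px[1]))])
def cloud(c):
    K=np.array(c["K"]);E=np.array(c["extrinsics"]);D=c["depth"]
    r,q=np.mgrid[:D.shape[0],:D.shape[1]]
    P=np.stack([(q-K[0,2])/K[0,0]*D,-(r-K[1,2])/K[1,1]*D,-D],-1)
    return (P-E[:3,3])@E[:3,:3]
def save(c,n,s=1):
    cv2.imwrite("pics/"+n,cv2.resize(c["frame"][:,:,::-1],None,fx=s,fy=s))
E
python3 - <<'E'
from h import *
np.set_printoptions(precision=3,suppress=True)
s=bot.observe();print(s["eef_pos"],s["eef_rot"],s["t"])
Z=dict(press=0,press_axis=.247,crank_grip=.29,lock_grip=.254,platen_face=None,panel=None,paint_jar=0,glue_bottle=0,brush_pot=0)
for n in("top","side"):
    c=bot.capture(n);save(c,n+"0.png",1.5);print(n,"cam",ray(c,(0,0))[0],c["K"])
    for q,z in Z.items():
        for m in bot.mark_of(c,q)[:3]:
            p=m["position"];print(q,np.round(p),round(m["confidence"],2),atz(c,p,z) if z is not None else atd(c,p), atd(c,p))
E
```

```text
[0.163 0.525 0.218] [-0.     0.15   0.989 -0.001] 0.0
top cam [ 0.308 -0.027  1.44 ] [[478.208   0.    256.241]
 [  0.    478.208 185.324]
 [  0.      0.      1.   ]]
press [196. 270.] 0.76 [ 0.557 -0.088  0.   ] [ 0.515 -0.077  0.246]
press_axis [183. 275.] 0.87 [ 0.55  -0.09   0.247] [ 0.545 -0.089  0.273]
crank_grip [166. 253.] 0.87 [ 0.584 -0.035  0.29 ] [ 0.578 -0.035  0.313]
lock_grip [202. 224.] 0.58 [0.499 0.038 0.254] [0.497 0.038 0.27 ]
panel [204. 166.] 0.9 [0.532 0.223 0.027] [0.532 0.223 0.027]
panel [129. 283.] 0.86 [ 0.766 -0.132  0.019] [ 0.766 -0.132  0.019]
panel [271. 203.] 0.77 [0.336 0.11  0.03 ] [0.336 0.11  0.03 ]
paint_jar [239. 332.] 0.8 [ 0.427 -0.273  0.   ] [ 0.42  -0.258  0.09 ]
glue_bottle [197. 343.] 0.61 [ 0.556 -0.311  0.   ] [ 0.544 -0.297  0.069]
brush_pot [148. 218.] 0.77 [0.712 0.073 0.   ] [0.682 0.065 0.107]
side cam [ 0.074 -0.082  0.816] [[380.552   0.    246.763]
 [  0.    380.552 186.955]
 [  0.      0.      1.   ]]
press [246. 267.] 0.98 [ 0.554 -0.081  0.   ] [ 0.492 -0.081  0.106]
press_axis [184. 275.] 0.75 [ 0.549 -0.087  0.247] [ 0.534 -0.087  0.265]
crank_grip [155. 253.] 0.65 [ 0.581 -0.041  0.29 ] [ 0.567 -0.042  0.304]
platen_face [230. 272.] 0.92 [ 0.535 -0.09   0.103] [ 0.535 -0.09   0.103]
panel [325. 169.] 0.9 [0.334 0.108 0.024] [0.334 0.108 0.024]
panel [239. 142.] 0.8 [0.529 0.219 0.025] [0.529 0.219 0.025]
panel [249. 268.] 0.29 [ 0.491 -0.084  0.093] [ 0.491 -0.084  0.093]
paint_jar [303. 348.] 0.97 [ 0.426 -0.269  0.   ] [ 0.402 -0.256  0.056]
glue_bottle [253. 367.] 0.66 [ 0.557 -0.322  0.   ] [ 0.533 -0.31   0.041]
brush_pot [191. 211.] 0.86 [0.71  0.082 0.   ] [0.673 0.073 0.048]
```

View pics/top0.png

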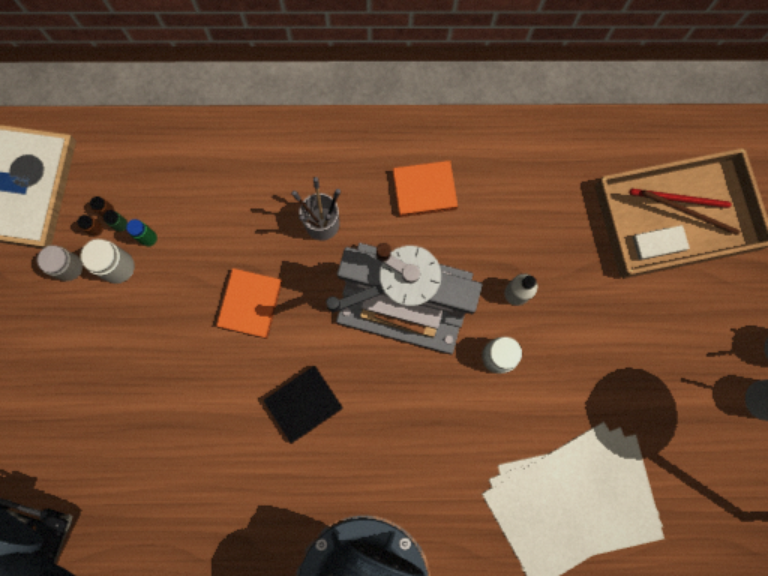

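View pics/side0.png

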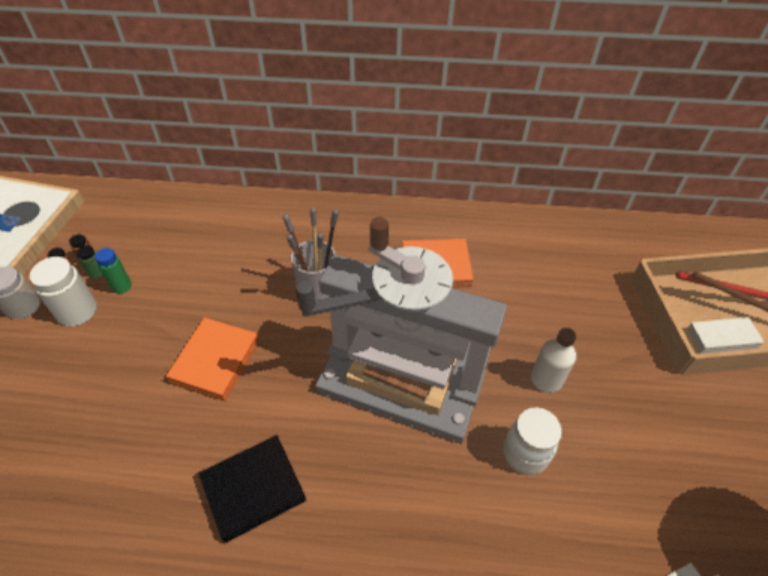

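Both views show the same scene. The grey press has its index plate at about (row 183, col 273) in the top image, the crank knob at (166, 253) and the lock knob at (202, 224). The panel candidates are:
- Two orange blocks on the bench, top image (204, 166) and (129, 283).
- A black block on the bench, top image (271, 203).
- The wooden block inside the press, side image about (249, 268).

Only the block in the press lies on the bolster under the platen, so that is the panel. I'll confirm it in a crop and fit the press pose.

```bash
cat >> h.py <<'E'
from scipy.spatial import cKDTree
E
python3 - <<'E'
from h import *
np.set_printoptions(precision=4,suppress=True)
c=bot.capture("top");P=cloud(c)
s=bot.capture("side");Q=cloud(s)
for n,A in(("top",P),("side",Q)):
    X=A.reshape(-1,3);X=X[(abs(X[:,0]-.55)<.2)&(abs(X[:,1]+.09)<.22)]
    for nm,lo,hi in(("bar",.208,.222),("base",.018,.031),("plate",.242,.252)):
        B=X[(X[:,2]>lo)&(X[:,2]<hi)]
        r=cv2.minAreaRect((B[:,:2]*1000).astype(np.float32));print(n,nm,len(B),r,np.median(B[:,2]))
    for nm,cx,lo,hi in(("crank",(.582,-.038),.295,.32),("lock",(.498,.038),.262,.28)):
        B=X[(X[:,2]>lo)&(X[:,2]<hi)&(np.hypot(*(X[:,:2]-cx).T)<.03)];print(n,nm,len(B),(B.min(0)+B.max(0))[:2]/2,B[:,:2].mean(0),B[:,2].max())
    B=X[(X[:,2]>.255)&(X[:,2]<.30)&(np.hypot(*(X[:,:2]-(.548,-.089)).T)<.03)];print("hub",len(B),B.min(0),B.max(0))
# front crop
f=s["frame"][200:290,205:335];cv2.imwrite("pics/crop1.png",cv2.resize(f[:,:,::-1],None,fx=6,fy=6,interpolation=cv2.INTER_CUBIC))
for col in(245,262,280):
    for r in range(224,284,2):
        print(col,r,Q[r,col],s["frame"][r,col])
E
```

```text
top bar 1137 ((522.2789916992188, -79.55328369140625), (249.7576446533203, 111.39277648925781), 74.55022430419922) 0.21477823782135153
top base 1699 ((551.224365234375, -88.60855102539062), (397.0813903808594, 439.5302429199219), 0.5673564076423645) 0.024374026681090538
top plate 1022 ((518.949951171875, -54.37413024902344), (102.07373809814453, 192.91189575195312), 42.36495590209961) 0.2469398302918404
top crank 84 [ 0.5788 -0.041 ] [ 0.5774 -0.0407] 0.3146523871205604
top lock 60 [0.498  0.0435] [0.4976 0.0432] 0.2776675444921523
hub 158 [ 0.5339 -0.1001  0.257 ] [ 0.5681 -0.0624  0.2761]
side bar 1808 ((546.3731079101562, -86.3388671875), (249.35507202148438, 59.38334655761719), 73.988525390625) 0.21572441072613374
side base 2694 ((550.3394775390625, -86.70730590820312), (392.09130859375, 444.26263427734375), 1.5987151861190796) 0.02568973871328667
side plate 1477 ((518.0821533203125, -52.944915771484375), (103.4059829711914, 195.42568969726562), 40.187870025634766) 0.2479708504288253
side crank 155 [ 0.5777 -0.0402] [ 0.5741 -0.0408] 0.3126607998139497
side lock 124 [0.4975 0.043
[... 3591 characters left out ...]
]
280 254 [ 0.4925 -0.1111  0.0752] [84 71 64]
280 256 [ 0.4871 -0.1112  0.0761] [84 60 47]
280 258 [ 0.4827 -0.1115  0.075 ] [98 68 48]
280 260 [ 0.4779 -0.1117  0.075 ] [156 107  72]
280 262 [ 0.4731 -0.1119  0.0749] [154 103  71]
280 264 [ 0.4713 -0.1123  0.0692] [83 61 45]
280 266 [ 0.4695 -0.1128  0.0637] [104  85  63]
280 268 [ 0.4719 -0.1136  0.0498] [113  95  72]
280 270 [ 0.4724 -0.1142  0.0393] [97 76 57]
280 272 [ 0.4725 -0.1148  0.0295] [94 77 58]
280 274 [ 0.4694 -0.1152  0.0259] [136 132 127]
280 276 [ 0.4642 -0.1154  0.0265] [139 134 133]
280 278 [ 0.4606 -0.1157  0.0239] [138 133 130]
280 280 [ 0.4541 -0.1158  0.0275] [133 128 125]
280 282 [ 0.453  -0.1163  0.0198] [90 86 82]
```

View pics/crop1.png

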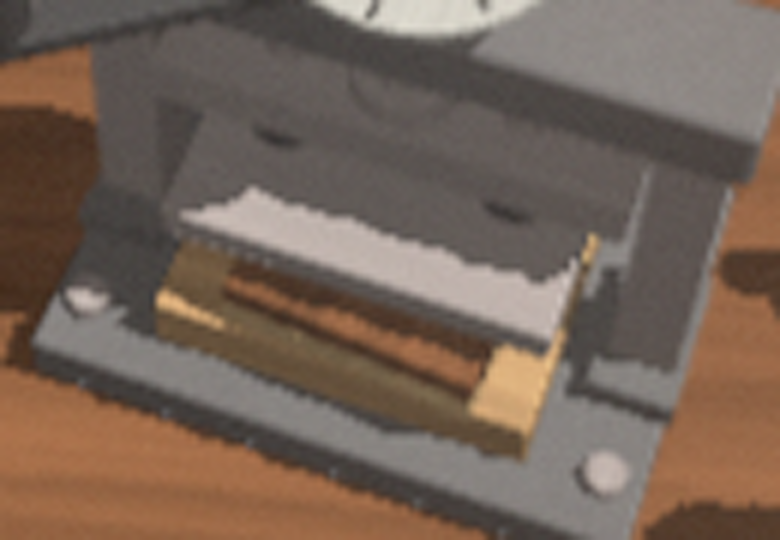

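The crop shows the real panel: a brown-topped block on the bolster under the light platen. Its top strip is at about crop (350, 330), and by depth it sits at z≈0.0745. That is within the 69–77 mm given, so contact should come at a crank angle of about 2.4. The fit gives axis (0.549, -0.088), yaw ≈ -0.275, crank ≈ 0.30 and lock ≈ 0.05. The radii come out at 56 and 141 mm, which match. Moving now.

>>> {"name": "carry_out", "arguments": {
  "grip": [0.04,0.04,0.04,0.04,0.04],
  "offset": [
    [-0.02,-0.015,-0.026],
    [-0.028,-0.021,-0.026],
    [-0.028,-0.021,-0.026],
    [-0.028,-0.021,-0.026],
    [-0.028,-0.021,-0.026]
  ],
  "angular": [
    [0,0,0],
    [0,0,0],
    [0,0,0],
    [0,0,0],
    [0,0,0]
  ],
  "force": 25
}}

```text
t: 1.6
eef_pos: [0.2602, 0.3903, 0.3498]
eef_rot: [0.0, 0.15, 0.989, 0.0]
wrist_force: [1.2, 0.5, 0.6]
width: 0.0577
finger_force: 0.0
```

>>> {"name": "carry_out", "arguments": {
  "grip": [0.04,0.04,0.04,0.04,0.04],
  "offset": [
    [-0.028,-0.021,0],
    [-0.028,-0.021,0],
    [-0.028,-0.021,0],
    [-0.028,-0.021,0],
    [-0.028,-0.021,0]
  ],
  "angular": [
    [0,0,0],
    [0,0,0],
    [0,0,0],
    [0,0,0],
    [0,0,0]
  ]
}}

```text
t: 2.1
eef_pos: [0.3629, 0.2486, 0.3488]
eef_rot: [0.0, 0.15, 0.989, 0.0]
wrist_force: [0.5, 0.6, 0.2]
width: 0.0402
finger_force: 0.0
```

>>> {"name": "carry_out", "arguments": {
  "grip": [0.04,0.04,0.04,0.04,0.04],
  "offset": [
    [-0.028,-0.021,0],
    [-0.028,-0.021,0],
    [-0.028,-0.021,0],
    [-0.028,-0.021,0],
    [-0.028,-0.021,0]
  ],
  "angular": [
    [0,0,0],
    [0,0,0],
    [0,0,0],
    [0,0,0],
    [0,0,0]
  ]
}}

```text
t: 2.6
eef_pos: [0.4655, 0.1068, 0.3488]
eef_rot: [0.0, 0.15, 0.989, 0.0]
wrist_force: [-1.4, -0.3, -0.2]
width: 0.04
finger_force: 0.0
```

>>> {"name": "carry_out", "arguments": {
  "grip": [0.04,0.04,0.04,0.04,0.04],
  "offset": [
    [-0.0306,-0.0215,0],
    [-0.0306,-0.0215,0],
    [-0.0306,-0.0215,0],
    [-0.0306,-0.0215,0],
    [-0.0306,-0.0215,0]
  ],
  "angular": [
    [0,0,0],
    [0,0,0],
    [0,0,0],
    [0,0,0],
    [0,0,0]
  ]
}}

```text
t: 3.1
eef_pos: [0.5799, -0.0413, 0.3486]
eef_rot: [0.0, 0.15, 0.989, 0.0]
wrist_force: [-0.2, -0.2, -0.2]
width: 0.04
finger_force: 0.0
```

>>> {"name": "carry_out", "arguments": {
  "grip": [0.04,0.04,0.04,0.04,0.04],
  "offset": [
    [0,0,0.01],
    [0,0,0.01],
    [0,0,0.008],
    [0,0,0],
    [0,0,0]
  ],
  "angular": [
    [0,0,0],
    [0,0,0],
    [0,0,0],
    [0,0,0],
    [0,0,0]
  ]
}}

```text
t: 3.6
eef_pos: [0.5789, -0.0392, 0.3209]
eef_rot: [0.0, 0.149, 0.989, 0.0]
wrist_force: [1.0, 0.4, -0.6]
width: 0.0396
finger_force: 0.0
```

```bash
python3 - <<'E'
from h import *
c=bot.capture("side");f=c["frame"][110:230,190:330];cv2.imwrite("pics/grasp.png",cv2.resize(f[:,:,::-1],None,fx=5,fy=5))
o=bot.observe();print(o["eef_pos"],o["wrist_force"],o["t"])
for m in bot.mark_of(c,"crank_grip")[:2]:print(m["confidence"],atz(c,m["position"],.29))
E
```

```text
[ 0.57906951 -0.03930527  0.32121462] [-0.1065029  -0.20152224 -0.2882786 ] 3.65
0.77 [ 0.58462151 -0.04061411  0.29      ]
0.18 [ 0.40964915 -0.085516    0.29      ]
```

View pics/grasp.png

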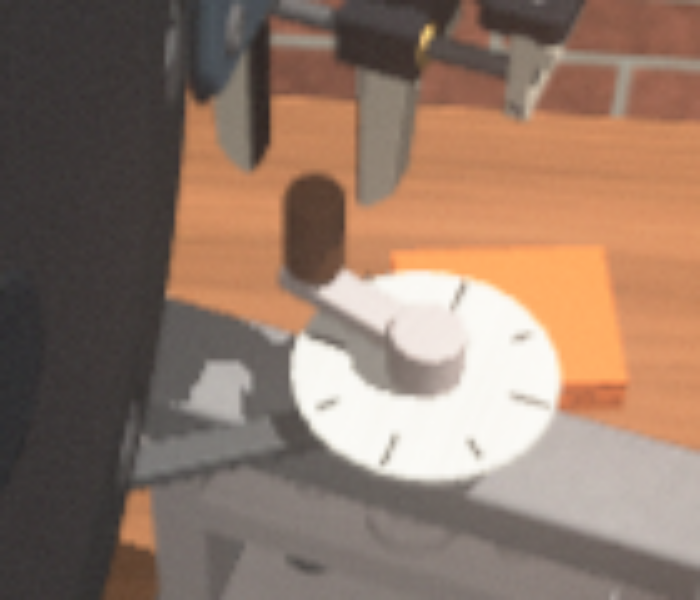

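The crop shows the fingers straddling the crank knob, with tips at crop (250, 165) and (380, 200) and the knob centred at (315, 230). The knob is aligned, so I descend and grip.

>>> {"name": "carry_out", "arguments": {
  "grip": [0.04,0.04,0.04,0.04,0.04],
  "offset": [
    [0,0,0.012],
    [0,0,0.012],
    [0,0,0.012],
    [0,0,0.01],
    [0,0,0]
  ],
  "angular": [
    [0,0,0],
    [0,0,0],
    [0,0,0],
    [0,0,0],
    [0,0,0]
  ]
}}

```text
t: 4.2
eef_pos: [0.5785, -0.0398, 0.2727]
eef_rot: [-0.001, 0.15, 0.989, -0.0]
wrist_force: [0.3, -1.1, 0.5]
width: 0.0399
finger_force: 0.0
```

>>> {"name": "carry_out", "arguments": {
  "grip": [0.01,0.01,0.01,0.01,0.01],
  "offset": [
    [0,0,0],
    [0,0,0],
    [0,0,0],
    [0,0,0],
    [0,0,0]
  ],
  "angular": [
    [0,0,0],
    [0,0,0],
    [0,0,0],
    [0,0,0],
    [0,0,0]
  ],
  "force": 25
}}

```text
t: 4.7
eef_pos: [0.5794, -0.04, 0.2751]
eef_rot: [0.0, 0.15, 0.989, -0.0]
wrist_force: [-0.1, -1.2, 3.2]
width: 0.0236
finger_force: 25.0
```

```bash
python3 - <<'E'
from h import *
o=bot.observe();print(o["eef_pos"],o["wrist_force"],o["t"],o["width"])
c=bot.capture("top");P=cloud(c)
m=(abs(P[...,2]-.247)<.004)&(np.hypot(P[...,0]-.549,P[...,1]+.088)<.065)
print(m.sum());pts=np.argwhere(m)[:,::-1].astype(np.float32)
f=c["frame"];w=m&(f.min(2)>120);q=P[w][:,:2];print(w.sum(),cv2.minEnclosingCircle((q*1000).astype(np.float32)),q.mean(0))
# crank path rows, axis and start
R=np.array([[-.955,.2967],[.2967,.955]])
A=np.array([.549,-.088]);p=np.array(o["eef_pos"][:2]);v=p-A;a0=np.arctan2(v[1],v[0]);print("r",np.hypot(*v),"crank",1.2960-a0)
th=0
for k in range(1,21):
    a=lambda t:A+np.hypot(*v)*np.array([np.cos(a0-t),np.sin(a0-t)])
    d=a(.1*k)-a(.1*(k-1));print(k,np.round(R.T@d,4))
E
```

```text
[ 0.57935129 -0.04002635  0.27511368] [-0.11242087 -1.16339629  3.22055208] 4.7 0.023615952964235288
124
117 ((547.9434814453125, -100.91087341308594), 46.394203186035156) [ 0.52952895 -0.12148366]
r 0.05676857813666011 crank 0.28929648088276205
1 [-0.0054 -0.0017]
2 [-0.0052 -0.0023]
3 [-0.0049 -0.0028]
4 [-0.0046 -0.0033]
5 [-0.0043 -0.0037]
6 [-0.0039 -0.0041]
7 [-0.0035 -0.0045]
8 [-0.003  -0.0048]
9 [-0.0025 -0.0051]
10 [-0.002  -0.0053]
11 [-0.0014 -0.0055]
12 [-0.0009 -0.0056]
13 [-0.0003 -0.0057]
14 [ 0.0002 -0.0057]
15 [ 0.0008 -0.0056]
16 [ 0.0014 -0.0055]
17 [ 0.0019 -0.0053]
18 [ 0.0024 -0.0051]
19 [ 0.0029 -0.0049]
20 [ 0.0034 -0.0045]
```

>>> {"name": "carry_out", "arguments": {
  "grip": [0.01,0.01,0.01,0.01,0.01],
  "offset": [
    [-0.0053,-0.0017,0],
    [-0.0051,-0.0022,0],
    [-0.0048,-0.0027,0],
    [-0.0045,-0.0032,0],
    [-0.0042,-0.0036,0]
  ],
  "angular": [
    [0,0,0],
    [0,0,0],
    [0,0,0],
    [0,0,0],
    [0,0,0]
  ]
}}

```text
t: 5.25
eef_pos: [0.5976, -0.0596, 0.2751]
eef_rot: [-0.001, 0.15, 0.989, 0.0]
wrist_force: [-7.3, 2.8, 8.6]
width: 0.0236
finger_force: 25.0
```

>>> {"name": "carry_out", "arguments": {
  "grip": [0.01,0.01,0.01,0.01,0.01],
  "offset": [
    [-0.0038,-0.004,0],
    [-0.0034,-0.0044,0],
    [-0.0029,-0.0047,0],
    [-0.0024,-0.005,0],
    [-0.0019,-0.0052,0]
  ],
  "angular": [
    [0,0,0],
    [0,0,0],
    [0,0,0],
    [0,0,0],
    [0,0,0]
  ]
}}

```text
t: 5.75
eef_pos: [0.6045, -0.0857, 0.2751]
eef_rot: [-0.001, 0.15, 0.989, 0.001]
wrist_force: [-6.9, 5.4, 8.2]
width: 0.0234
finger_force: 25.0
```

```bash
python3 - <<'E'
from h import *
o=bot.observe();print(o["eef_pos"],o["wrist_force"],o["t"],o["width"])
c=bot.capture("side");Q=cloud(c);save(c,"s1.png",1.5)
B=Q[228:262,235:300].reshape(-1,3);g=B[(B[:,2]>.085)&(B[:,2]<.115)];h,e=np.histogram(B[:,2],np.arange(.06,.12,.002));print(h,e[0])
w=(abs(Q[...,2]-.248)<.005)&(np.hypot(Q[...,0]-.549,Q[...,1]+.088)<.065)&(c["frame"].min(2)>120)
q=Q[w][:,:2];print(w.sum(),cv2.minEnclosingCircle((q*1000).astype(np.float32)))
E
```

```text
[ 0.60449419 -0.08567519  0.27509473] [-6.86390792  5.44021575  8.15913787] 5.75 0.023357382588627313
[ 18   9  17  13  16  16  63 143  63   2   1   8  21  29  28  23  31 116
 526 334  38   3   1   0   0   0   0   0   0] 0.06
1019 ((547.8231811523438, -88.42304992675781), 52.43269348144531)
```

```bash
cat >> h.py <<'E'
A=np.array([.549,-.088]);YAW=-.275
R2=np.array([[-.955,.2967],[.2967,.955]])
def rows(p,cr_end,n,r=.055):
    v=np.array(p)-A;c0=np.pi/2+YAW-np.arctan2(v[1],v[0]);
    if c0<0:c0+=2*np.pi
    q=np.array(p);out=[]
    for k in range(1,n+1):
        a=np.pi/2+YAW-(c0+(cr_end-c0)*k/n);t=A+r*np.array([np.cos(a),np.sin(a)])
        d=np.round(R2.T@(t-q),4);out.append([float(d[0]),float(d[1]),0]);q=q+R2@d
    print("c0",round(c0,3));
    for i in range(0,n,5):print(out[i:i+5])
    print("end cmd",np.round(q,4))
def look(n=None):
    o=bot.observe();v=np.array(o["eef_pos"][:2])-A;an=np.arctan2(v[1],v[0]);cr=(np.pi/2+YAW-an)%(2*np.pi)
    F=np.array(o["wrist_force"]);u=v/np.hypot(*v);tg=np.array([u[1],-u[0]])
    print("t",round(o["t"],2),"cr",round(cr,3),"r",round(np.hypot(*v),4),"Ftan",round(F[:2]@tg,1),"Frad",round(F[:2]@u,1),"Fz",round(F[2],1))
    zs=[]
    for k in range(3):
        c=bot.capture("side");Q=cloud(c)
        # press frame
        X=(Q[...,0]-A[0])*np.cos(YAW)+(Q[...,1]-A[1])*np.sin(YAW);Y=-(Q[...,0]-A[0])*np.sin(YAW)+(Q[...,1]-A[1])*np.cos(YAW)
        g=Q[...,2]
        def med(m):
            z=g[m];return (round(float(np.median(z))*1000,2),len(z))
        zs.append((med((X>-.05)&(X<-.025)&(abs(Y)<.06)&(g>.078)&(g<.11)),med((X>-.064)&(X<-.057)&(abs(Y)<.035)&(g>.068)&(g<.08))))
    print(zs)
    if n:save(c,n,1.5)
E
python3 - <<'E'
from h import *
look();rows((.605,-.0864),2.25,10)
E
```

```text
t 5.8 cr 1.267 r 0.0555 Ftan -2.4 Frad -6.5 Fz 8.3
[((97.6, 492), (74.75, 101)), ((97.52, 489), (75.14, 104)), ((97.63, 486), (74.97, 94))]
c0 1.267
[[-0.0005, -0.0055, 0], [-0.001, -0.0053, 0], [-0.0005, -0.0054, 0], [0.0001, -0.0054, 0], [0.0006, -0.0054, 0]]
[[0.0012, -0.0053, 0], [0.0016, -0.0051, 0], [0.0021, -0.005, 0], [0.0027, -0.0047, 0], [0.003, -0.0045, 0]]
end cmd [ 0.5808 -0.1329]
```

>>> {"name": "carry_out", "arguments": {
  "grip": [0.01,0.01,0.01,0.01,0.01],
  "offset": [
    [-0.0005,-0.0055,0],
    [-0.001,-0.0053,0],
    [-0.0005,-0.0054,0],
    [0.0001,-0.0054,0],
    [0.0006,-0.0054,0]
  ],
  "angular": [
    [0,0,0],
    [0,0,0],
    [0,0,0],
    [0,0,0],
    [0,0,0]
  ]
}}

```text
t: 6.45
eef_pos: [0.5983, -0.1115, 0.2751]
eef_rot: [0.0, 0.15, 0.989, 0.001]
wrist_force: [-3.5, 6.8, 6.1]
width: 0.0237
finger_force: 25.0
```

>>> {"name": "carry_out", "arguments": {
  "grip": [0.01,0.01,0.01,0.01,0.01],
  "offset": [
    [0.0012,-0.0053,0],
    [0.0016,-0.0051,0],
    [0.0021,-0.005,0],
    [0.0027,-0.0047,0],
    [0.003,-0.0045,0]
  ],
  "angular": [
    [0,0,0],
    [0,0,0],
    [0,0,0],
    [0,0,0],
    [0,0,0]
  ]
}}

```text
t: 6.95
eef_pos: [0.5809, -0.1314, 0.2751]
eef_rot: [0.0, 0.15, 0.989, 0.002]
wrist_force: [-0.4, 10.1, 5.9]
width: 0.0237
finger_force: 25.0
```

```bash
python3 - <<'E'
from h import *
look();rows((.5808,-.1329),2.75,5)
E
```

```text
t 6.95 cr 2.232 r 0.0539 Ftan -5.7 Frad -8.4 Fz 5.9
[((92.23, 198), (75.01, 27)), ((92.22, 196), (75.42, 23)), ((91.97, 196), (75.12, 27))]
c0 2.25
[[0.0036, -0.0042, 0], [0.0039, -0.0038, 0], [0.0043, -0.0034, 0], [0.0047, -0.0029, 0], [0.0049, -0.0025, 0]]
end cmd [ 0.5554 -0.1426]
```

```bash
sed -i 's/^A=np.array.*;YAW/A=np.array([.5495,-.0865]);YAW/' h.py; python3 - <<'E'
from h import *
rows((.5808,-.1329),3.1,10)
E
```

```text
c0 2.273
[[0.0037, -0.0028, 0], [0.0033, -0.0032, 0], [0.0035, -0.0029, 0], [0.0038, -0.0026, 0], [0.0039, -0.0022, 0]]
[[0.0041, -0.002, 0], [0.0043, -0.0016, 0], [0.0043, -0.0012, 0], [0.0045, -0.0009, 0], [0.0045, -0.0004, 0]]
end cmd [ 0.5368 -0.14  ]
```

>>> {"name": "carry_out", "arguments": {
  "grip": [0.01,0.01,0.01,0.01,0.01],
  "offset": [
    [0.0037,-0.0028,0],
    [0.0033,-0.0032,0],
    [0.0035,-0.0029,0],
    [0.0038,-0.0026,0],
    [0.0039,-0.0022,0]
  ],
  "angular": [
    [0,0,0],
    [0,0,0],
    [0,0,0],
    [0,0,0],
    [0,0,0]
  ]
}}

```text
t: 7.6
eef_pos: [0.5605, -0.14, 0.2752]
eef_rot: [0.002, 0.15, 0.989, 0.001]
wrist_force: [6.0, 3.8, 2.5]
width: 0.0233
finger_force: 25.0
```

```bash
python3 - <<'E'
from h import *
look()
E
```

```text
t 7.6 cr 2.664 r 0.0547 Ftan -6.7 Frad -2.5 Fz 2.5
[((90.97, 124), (75.14, 6)), ((91.14, 121), (74.72, 6)), ((91.17, 120), (74.63, 6))]
```

>>> {"name": "carry_out", "arguments": {
  "grip": [0.01,0.01,0.01,0.01,0.01],
  "offset": [
    [0.0041,-0.002,0],
    [0.0043,-0.0016,0],
    [0.0043,-0.0012,0],
    [0.0045,-0.0009,0],
    [0.0045,-0.0004,0]
  ],
  "angular": [
    [0,0,0],
    [0,0,0],
    [0,0,0],
    [0,0,0],
    [0,0,0]
  ]
}}

```text
t: 8.25
eef_pos: [0.538, -0.14, 0.2751]
eef_rot: [0.002, 0.15, 0.989, 0.0]
wrist_force: [7.6, 0.4, 2.3]
width: 0.0236
finger_force: 25.0
```

```bash
python3 - <<'E'
from h import *
look("s2.png");rows((.5368,-.14),3.7,10)
E
```

```text
t 8.25 cr 3.079 r 0.0547 Ftan -7.3 Frad -2.0 Fz 2.3
[((90.98, 118), (75.14, 3)), ((91.08, 118), (74.74, 3)), ((90.75, 116), (76.52, 2))]
c0 3.1
[[0.0033, -0.0001, 0], [0.0033, 0.0, 0], [0.0033, 0.0003, 0], [0.0033, 0.0005, 0], [0.0032, 0.0006, 0]]
[[0.0032, 0.0009, 0], [0.0031, 0.001, 0], [0.0031, 0.0013, 0], [0.003, 0.0014, 0], [0.0029, 0.0016, 0]]
end cmd [ 0.5088 -0.1234]
```

View pics/s2.png

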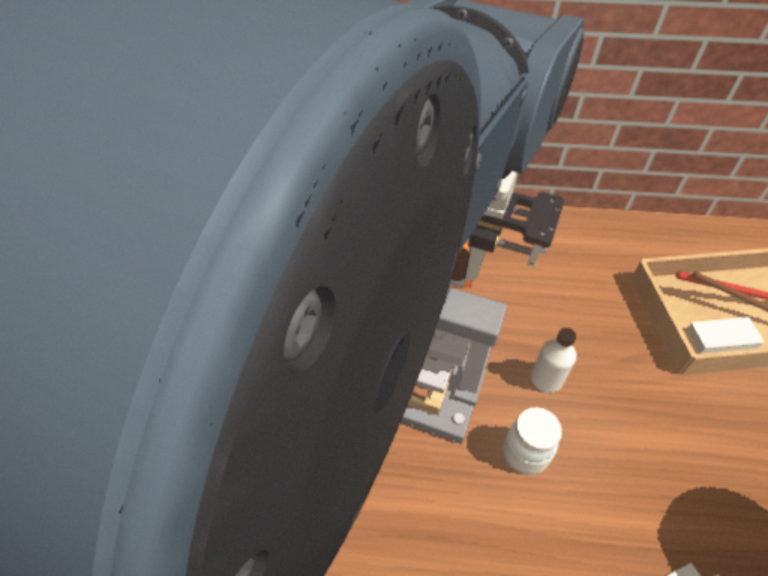

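The picture shows the arm hiding most of the press. The right front corner of the platen at (432, 380) sits down on the panel. Platen height is flat at 91.0 between 2.66 and 3.08 rad, so contact came at about 2.445 and the target is about 4.015.

>>> {"name": "carry_out", "arguments": {
  "grip": [0.01,0.01,0.01,0.01,0.01],
  "offset": [
    [0.0033,-0.0001,0],
    [0.0033,0.0,0],
    [0.0033,0.0003,0],
    [0.0033,0.0005,0],
    [0.0032,0.0006,0]
  ],
  "angular": [
    [0,0,0],
    [0,0,0],
    [0,0,0],
    [0,0,0],
    [0,0,0]
  ]
}}

```text
t: 8.9
eef_pos: [0.5227, -0.1343, 0.2751]
eef_rot: [0.002, 0.15, 0.989, -0.0]
wrist_force: [8.1, -1.0, 1.9]
width: 0.0234
finger_force: 25.0
```

>>> {"name": "carry_out", "arguments": {
  "grip": [0.01,0.01,0.01,0.01,0.01],
  "offset": [
    [0.0032,0.0009,0],
    [0.0031,0.001,0],
    [0.0031,0.0013,0],
    [0.003,0.0014,0],
    [0.0029,0.0016,0]
  ],
  "angular": [
    [0,0,0],
    [0,0,0],
    [0,0,0],
    [0,0,0],
    [0,0,0]
  ]
}}

```text
t: 9.4
eef_pos: [0.5098, -0.1243, 0.2752]
eef_rot: [0.002, 0.15, 0.989, -0.001]
wrist_force: [7.2, -5.1, 1.8]
width: 0.0239
finger_force: 25.0
```

```bash
python3 - <<'E'
from h import *
look();rows((.5088,-.1234),4.04,5)
E
```

```text
t 9.4 cr 3.676 r 0.0549 Ftan -8.6 Frad -1.7 Fz 1.8
[((91.1, 268), (75.12, 45)), ((90.89, 264), (75.02, 45)), ((91.08, 272), (75.2, 45))]
c0 3.701
[[0.0032, 0.0019, 0], [0.003, 0.0023, 0], [0.0028, 0.0024, 0], [0.0027, 0.0026, 0], [0.0025, 0.0027, 0]]
end cmd [ 0.4988 -0.1078]
```

>>> {"name": "carry_out", "arguments": {
  "grip": [0.01,0.01,0.01,0.01,0.01],
  "offset": [
    [0.0032,0.0019,0],
    [0.003,0.0023,0],
    [0.0028,0.0024,0],
    [0.0027,0.0026,0],
    [0.0025,0.0027,0]
  ],
  "angular": [
    [0,0,0],
    [0,0,0],
    [0,0,0],
    [0,0,0],
    [0,0,0]
  ]
}}

```text
t: 10.05
eef_pos: [0.4994, -0.1091, 0.2751]
eef_rot: [0.001, 0.15, 0.989, -0.001]
wrist_force: [3.8, -7.5, 2.0]
width: 0.0237
finger_force: 25.0
```

```bash
python3 - <<'E'
from h import *
look("s3.png")
c=bot.capture("top")
for m in bot.mark_of(c,"lock_grip")[:1]:print(m["confidence"],atz(c,m["position"],.254))
E
```

```text
t 10.05 cr 4.013 r 0.055 Ftan -8.4 Frad -0.4 Fz 2.0
[((91.13, 459), (75.22, 102)), ((91.12, 449), (74.92, 96)), ((91.06, 456), (74.74, 104))]
0.59 [0.49706848 0.04347283 0.254     ]
```

>>> {"name": "carry_out", "arguments": {
  "grip": [0.04,0.04,0.04,0.04,0.04],
  "offset": [
    [0,0,0],
    [0,0,0],
    [0,0,0],
    [0,0,0],
    [0,0,-0.005]
  ],
  "angular": [
    [0,0,0],
    [0,0,0],
    [0,0,0],
    [0,0,0],
    [0,0,0]
  ]
}}

```text
t: 10.8
eef_pos: [0.4983, -0.1077, 0.2792]
eef_rot: [-0.001, 0.15, 0.989, 0.0]
wrist_force: [-0.4, 0.1, -0.3]
width: 0.0398
finger_force: 0.0
```

>>> {"name": "carry_out", "arguments": {
  "grip": [0.04,0.04,0.04,0.04,0.04],
  "offset": [
    [0,0,-0.015],
    [0,0,-0.015],
    [0,0,-0.015],
    [0,0,-0.015],
    [0,0,0]
  ],
  "angular": [
    [0,0,0],
    [0,0,0],
    [0,0,0],
    [0,0,0],
    [0,0,0]
  ]
}}

```text
t: 11.3
eef_pos: [0.4993, -0.108, 0.3416]
eef_rot: [0.002, 0.15, 0.989, -0.0]
wrist_force: [0.5, -0.0, -0.5]
width: 0.0396
finger_force: 0.0
```

>>> {"name": "carry_out", "arguments": {
  "grip": [0.04,0.04,0.04,0.04,0.04],
  "offset": [
    [0.0092,0.0289,0],
    [0.0092,0.0289,0],
    [0.0092,0.0289,0],
    [0.0092,0.0289,0],
    [0.0092,0.0289,0]
  ],
  "angular": [
    [0,0,0],
    [0,0,0],
    [0,0,0],
    [0,0,0],
    [0,0,0]
  ]
}}

```text
t: 11.8
eef_pos: [0.4971, 0.0451, 0.339]
eef_rot: [-0.0, 0.15, 0.989, -0.0]
wrist_force: [0.7, -0.0, 0.2]
width: 0.0397
finger_force: 0.0
```

>>> {"name": "carry_out", "arguments": {
  "grip": [0.04,0.04,0.04,0.04,0.04],
  "offset": [
    [0,0,0],
    [0,0,0.015],
    [0,0,0.015],
    [0,0,0.01],
    [0,0,0]
  ],
  "angular": [
    [0,0,0],
    [0,0,0],
    [0,0,0],
    [0,0,0],
    [0,0,0]
  ]
}}

```text
t: 12.3
eef_pos: [0.4969, 0.0435, 0.2982]
eef_rot: [-0.001, 0.15, 0.989, -0.0]
wrist_force: [-1.0, -0.6, 0.6]
width: 0.0397
finger_force: 0.0
```

```bash
python3 - <<'E'
from h import *
o=bot.observe();print(o["eef_pos"],o["wrist_force"],o["t"],o["width"])
c=bot.capture("top");Q=cloud(c)
f=c["frame"][140:240,190:320];cv2.imwrite("pics/lk.png",cv2.resize(f[:,:,::-1],None,fx=5,fy=5))
for m in bot.mark_of(c,"crank_grip")[:1]:
    p=atz(c,m["position"],.29);v=p[:2]-A;print("crank",m["confidence"],p,(np.pi/2+YAW-np.arctan2(v[1],v[0]))%6.283)
B=Q.reshape(-1,3);B=B[(B[:,2]>.298)&(B[:,2]<.32)&(np.hypot(*(B[:,:2]-(.499,-.109)).T)<.03)];print(len(B),(B.min(0)+B.max(0))/2 if len(B) else 0)
E
```

```text
[0.49689959 0.04346059 0.298191  ] [-1.02939407 -0.60521551  0.63445868] 12.3 0.03969189858609101
crank 0.85 [ 0.49870249 -0.10872277  0.29      ] 4.024997411493539
79 [ 0.49881535 -0.10970651  0.3071842 ]
```

View pics/lk.png

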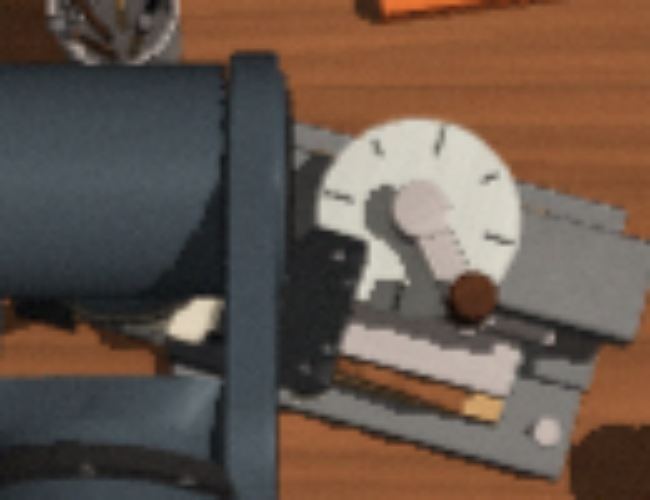

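The crop shows the crank knob at (472, 298), still at about 4.02 rad. The lock knob itself is hidden under the arm, but the TCP matches both of its measured positions, so I descend and grip it.

>>> {"name": "carry_out", "arguments": {
  "grip": [0.04,0.04,0.04,0.04,0.04],
  "offset": [
    [0,0,0.012],
    [0,0,0.012],
    [0,0,0.015],
    [0,0,0.015],
    [0,0,0]
  ],
  "angular": [
    [0,0,0],
    [0,0,0],
    [0,0,0],
    [0,0,0],
    [0,0,0]
  ]
}}

```text
t: 12.9
eef_pos: [0.4964, 0.0438, 0.2433]
eef_rot: [-0.002, 0.15, 0.989, -0.0]
wrist_force: [0.7, 0.6, 0.4]
width: 0.0401
finger_force: 0.0
```

>>> {"name": "carry_out", "arguments": {
  "grip": [0.01,0.01,0.01,0.01,0.01],
  "offset": [
    [0,0,0],
    [0,0,0],
    [0,0,0],
    [0,0,0],
    [0,0,0]
  ],
  "angular": [
    [0,0,0],
    [0,0,0],
    [0,0,0],
    [0,0,0],
    [0,0,0]
  ],
  "force": 25
}}

```text
t: 13.4
eef_pos: [0.4978, 0.0441, 0.2462]
eef_rot: [0.001, 0.15, 0.989, 0.0]
wrist_force: [0.7, 3.2, 4.0]
width: 0.0216
finger_force: 25.0
```

```bash
cat >> h.py <<'E'
def lrows(p,end,n,r=.14):
    v=np.array(p)-A;L=np.radians(130)+YAW;l0=L-np.arctan2(v[1],v[0]);print("l0",l0,"r",np.hypot(*v))
    q=np.array(p);out=[]
    for k in range(1,n+1):
        a=L-(l0+(end-l0)*k/n);d=np.round(R2.T@(A+r*np.array([np.cos(a),np.sin(a)])-q),4);out.append([float(d[0]),float(d[1]),0]);q=q+R2@d
    for i in range(0,n,5):print(out[i:i+5])
    print("end",np.round(q,4))
E
python3 - <<'E'
from h import *
o=bot.observe();p=o["eef_pos"];print(p,o["wrist_force"],o["t"],o["width"])
v=np.array(p[:2])-A;lrows(p[:2],1.1,20,(np.hypot(*v)+.14)/2)
E
```

```text
[0.49783834 0.04407303 0.24622019] [0.65446085 3.1511433  4.04463695] 13.4 0.021601087749621974
l0 0.04637804513999355 r 0.14042165770844944
[[-0.006, 0.0043, 0], [-0.0061, 0.0042, 0], [-0.0063, 0.0038, 0], [-0.0065, 0.0035, 0], [-0.0067, 0.0032, 0]]
[[-0.0068, 0.0028, 0], [-0.007, 0.0024, 0], [-0.0071, 0.0021, 0], [-0.0072, 0.0016, 0], [-0.0073, 0.0013, 0]]
[[-0.0073, 0.001, 0], [-0.0074, 0.0005, 0], [-0.0073, 0.0001, 0], [-0.0074, -0.0002, 0], [-0.0074, -0.0006, 0]]
[[-0.0073, -0.0011, 0], [-0.0072, -0.0014, 0], [-0.0072, -0.0017, 0], [-0.0071, -0.0022, 0], [-0.0069, -0.0025, 0]]
end [0.6373 0.0228]
```

>>> {"name": "carry_out", "arguments": {
  "grip": [0.01,0.01,0.01,0.01,0.01],
  "offset": [
    [-0.006,0.0043,0],
    [-0.0061,0.0042,0],
    [-0.0063,0.0038,0],
    [-0.0065,0.0035,0],
    [-0.0067,0.0032,0]
  ],
  "angular": [
    [0,0,0],
    [0,0,0],
    [0,0,0],
    [0,0,0],
    [0,0,0]
  ]
}}

```text
t: 13.9
eef_pos: [0.5337, 0.053, 0.2462]
eef_rot: [0.0, 0.15, 0.989, 0.0]
wrist_force: [-3.0, 2.2, 6.3]
width: 0.0217
finger_force: 25.0
```

>>> {"name": "carry_out", "arguments": {
  "grip": [0.01,0.01,0.01,0.01,0.01],
  "offset": [
    [-0.0068,0.0028,0],
    [-0.007,0.0024,0],
    [-0.0071,0.0021,0],
    [-0.0072,0.0016,0],
    [-0.0073,0.0013,0]
  ],
  "angular": [
    [0,0,0],
    [0,0,0],
    [0,0,0],
    [0,0,0],
    [0,0,0]
  ]
}}

```text
t: 14.4
eef_pos: [0.5706, 0.0522, 0.2462]
eef_rot: [0.0, 0.15, 0.989, 0.0]
wrist_force: [-1.1, 2.2, 6.3]
width: 0.0214
finger_force: 25.0
```

>>> {"name": "carry_out", "arguments": {
  "grip": [0.01,0.01,0.01,0.01,0.01],
  "offset": [
    [-0.0073,0.001,0],
    [-0.0074,0.0005,0],
    [-0.0073,0.0001,0],
    [-0.0074,-0.0002,0],
    [-0.0074,-0.0006,0]
  ],
  "angular": [
    [0,0,0],
    [0,0,0],
    [0,0,0],
    [0,0,0],
    [0,0,0]
  ]
}}

```text
t: 14.9
eef_pos: [0.606, 0.0419, 0.2462]
eef_rot: [0.0, 0.15, 0.989, 0.0]
wrist_force: [-1.9, 1.0, 4.6]
width: 0.0213
finger_force: 25.0
```

>>> {"name": "carry_out", "arguments": {
  "grip": [0.01,0.01,0.01,0.01,0.01],
  "offset": [
    [-0.0073,-0.0011,0],
    [-0.0072,-0.0014,0],
    [-0.0072,-0.0017,0],
    [-0.0071,-0.0022,0],
    [-0.0069,-0.0025,0]
  ],
  "angular": [
    [0,0,0],
    [0,0,0],
    [0,0,0],
    [0,0,0],
    [0,0,0]
  ]
}}

```text
t: 15.4
eef_pos: [0.6374, 0.0227, 0.2462]
eef_rot: [0.0, 0.15, 0.989, 0.0]
wrist_force: [-2.2, 1.4, 6.1]
width: 0.0215
finger_force: 25.0
```

```bash
python3 - <<'E'
from h import *
o=bot.observe();p=o["eef_pos"];print(p,o["wrist_force"],o["t"],o["width"])
lrows(p[:2],1.23,5)
E
```

```text
[0.6374134  0.0226508  0.24623799] [-2.20378564  1.37022767  6.11813121] 15.4 0.02151459461814667
l0 1.1011752393989949 r 0.14015228965674606
[[-0.0033, -0.0015, 0], [-0.0033, -0.0015, 0], [-0.0032, -0.0015, 0], [-0.0033, -0.0016, 0], [-0.0031, -0.0017, 0]]
end [0.6506 0.0104]
```

>>> {"name": "carry_out", "arguments": {
  "grip": [0.01,0.01,0.01,0.01,0.01],
  "offset": [
    [-0.0025,-0.0011,0],
    [-0.0025,-0.0011,0],
    [-0.0025,-0.0012,0],
    [-0.0025,-0.0012,0],
    [-0.0013,-0.0007,0]
  ],
  "angular": [
    [0,0,0],
    [0,0,0],
    [0,0,0],
    [0,0,0],
    [0,0,0]
  ]
}}

```text
t: 15.9
eef_pos: [0.6467, 0.0144, 0.2463]
eef_rot: [0.0, 0.15, 0.989, 0.0]
wrist_force: [-0.4, 3.3, 5.4]
width: 0.0212
finger_force: 25.0
```

>>> {"name": "carry_out", "arguments": {
  "grip": [0.01,0.01,0.01,0.01,0.01],
  "offset": [
    [-0.0004,-0.0002,0],
    [-0.0004,-0.0002,0],
    [-0.0004,-0.0002,0],
    [0,0,0],
    [0,0,0]
  ],
  "angular": [
    [0,0,0],
    [0,0,0],
    [0,0,0],
    [0,0,0],
    [0,0,0]
  ]
}}

```text
t: 16.4
eef_pos: [0.6474, 0.0137, 0.2463]
eef_rot: [0.0, 0.15, 0.989, 0.0]
wrist_force: [-2.4, 2.3, 4.9]
width: 0.0211
finger_force: 25.0
```

>>> {"name": "carry_out", "arguments": {
  "grip": [0.01,0.01,0.01,0.01,0.01],
  "offset": [
    [-0.0005,-0.0003,0],
    [-0.0005,-0.0003,0],
    [-0.0005,-0.0003,0],
    [0,0,0],
    [0,0,0]
  ],
  "angular": [
    [0,0,0],
    [0,0,0],
    [0,0,0],
    [0,0,0],
    [0,0,0]
  ]
}}

```text
t: 16.9
eef_pos: [0.6475, 0.0135, 0.2462]
eef_rot: [-0.001, 0.149, 0.989, 0.001]
wrist_force: [-7.8, 8.5, 8.8]
width: 0.0214
finger_force: 25.0
```

>>> {"name": "carry_out", "arguments": {
  "grip": [0.01,0.01,0.01,0.01,0.01],
  "offset": [
    [-0.0004,-0.0002,0],
    [-0.0004,-0.0002,0],
    [0,0,0],
    [0,0,0],
    [0,0,0]
  ],
  "angular": [
    [0,0,0],
    [0,0,0],
    [0,0,0],
    [0,0,0],
    [0,0,0]
  ]
}}

```text
t: 17.4
eef_pos: [0.6477, 0.0135, 0.2462]
eef_rot: [-0.002, 0.149, 0.989, 0.001]
wrist_force: [-11.5, 10.1, 9.8]
width: 0.0217
finger_force: 25.0
```

The arm has stopped moving and the force has risen to 15 N, so the lock is at its stop. Releasing and retreating.

>>> {"name": "carry_out", "arguments": {
  "grip": [0.04,0.04,0.04,0.04,0.04],
  "offset": [
    [0,0,0],
    [0,0,0],
    [0,0,0],
    [0,0,0],
    [0,0,-0.005]
  ],
  "angular": [
    [0,0,0],
    [0,0,0],
    [0,0,0],
    [0,0,0],
    [0,0,0]
  ]
}}

```text
t: 17.9
eef_pos: [0.6487, 0.0112, 0.2501]
eef_rot: [-0.001, 0.15, 0.989, -0.0]
wrist_force: [0.6, -1.0, 0.4]
width: 0.0401
finger_force: 0.0
```

>>> {"name": "carry_out", "arguments": {
  "grip": [0.04,0.04,0.04,0.04,0.04],
  "offset": [
    [0,0,-0.02],
    [0,0,-0.025],
    [0,0,-0.025],
    [0,0,-0.025],
    [0,0,-0.02]
  ],
  "angular": [
    [0,0,0],
    [0,0,0],
    [0,0,0],
    [0,0,0],
    [0,0,0]
  ]
}}

```text
t: 18.4
eef_pos: [0.6491, 0.0113, 0.3677]
eef_rot: [0.001, 0.15, 0.989, 0.0]
wrist_force: [-0.1, -1.0, -0.7]
width: 0.0398
finger_force: 0.0
```

>>> {"name": "carry_out", "arguments": {
  "grip": [0.04,0.04,0.04,0.04,0.04],
  "offset": [
    [0.025,0.025,0],
    [0.03,0.03,0],
    [0.03,0.03,0],
    [0.03,0.03,0],
    [0.03,0.03,0]
  ],
  "angular": [
    [0,0,0],
    [0,0,0],
    [0,0,0],
    [0,0,0],
    [0,0,0]
  ]
}}

```text
t: 18.9
eef_pos: [0.5525, 0.1941, 0.3661]
eef_rot: [0.0, 0.15, 0.989, 0.0]
wrist_force: [-0.5, 0.2, 0.3]
width: 0.0399
finger_force: 0.0
```

>>> {"name": "carry_out", "arguments": {
  "grip": [0.04,0.04,0.04,0.04,0.04],
  "offset": [
    [0.03,0.03,0],
    [0.03,0.03,0],
    [0.03,0.03,0],
    [0.02,0.02,0],
    [0,0,0]
  ],
  "angular": [
    [0,0,0],
    [0,0,0],
    [0,0,0],
    [0,0,0],
    [0,0,0]
  ]
}}

```text
t: 19.4
eef_pos: [0.4795, 0.333, 0.366]
eef_rot: [-0.0, 0.148, 0.989, 0.0]
wrist_force: [0.4, -1.1, -0.4]
width: 0.04
finger_force: 0.0
```

```bash
python3 - <<'E'
from h import *
np.set_printoptions(precision=4,suppress=True)
look("end.png")
c=bot.capture("top")
for q,z in dict(crank_grip=.29,lock_grip=.254,paint_jar=0,glue_bottle=0,brush_pot=0).items():
    for m in bot.mark_of(c,q)[:1]:
        p=atz(c,m["position"],z);v=p[:2]-A;a=np.arctan2(v[1],v[0]);print(q,m["confidence"],p,"crank",(np.pi/2+YAW-a)%6.283,"lock",np.radians(130)+YAW-a)
E
```

```text
t 19.4 cr 5.843 r 0.4253 Ftan 0.2 Frad -1.1 Fz -0.4
[((91.18, 544), (75.15, 97)), ((90.96, 550), (74.52, 102)), ((91.16, 546), (74.96, 93))]
crank_grip 0.79 [ 0.4938 -0.1059  0.29  ] crank 4.101652910509005 lock 4.799784611306737
paint_jar 0.74 [ 0.43   -0.2787  0.    ] crank 3.4226636312779113 lock 4.120795332075643
glue_bottle 0.55 [ 0.5588 -0.3097  0.    ] crank 2.824916703563641 lock 3.523048404361373
brush_pot 0.75 [0.7151 0.0824 0.    ] crank 0.5005905746525002 lock 1.198722275450232
```

View pics/end.png

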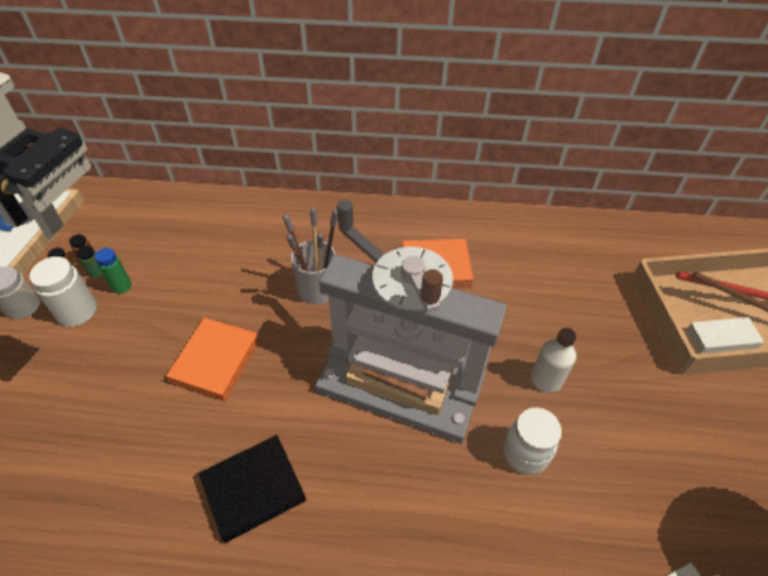

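The picture shows the crank knob at (432, 287), the lock arm swung to (345, 215), and the platen down on the panel. The jar (532, 440), bottle (553, 360) and pot (313, 270) are standing where they were. I'll do one depth check of both knobs, then hand in.

```bash
python3 - <<'E'
from h import *
ok=[]
for n in("top","side"):
    Q=cloud(bot.capture(n)).reshape(-1,3)
    for nm,cx,lo,hi,L in(("crank",(.499,-.109),.297,.322,np.pi/2),("lock",(.648,.013),.262,.285,np.radians(130))):
        B=Q[(Q[:,2]>lo)&(Q[:,2]<hi)&(np.hypot(*(Q[:,:2]-cx).T)<.03)];p=(B.min(0)+B.max(0))[:2]/2;v=p-A
        x=(L+YAW-np.arctan2(v[1],v[0]))%6.2832;print(n,nm,p,x);ok.append(abs(x-(4.015 if nm=="crank" else 1.2))<.08)
print(ok)
if all(ok):print(bot.sign_off())
E
```

```text
top crank [ 0.49870793 -0.11000584] 4.003953558440864
top lock [0.64652764 0.01263175] 1.1978037072713303
side crank [ 0.49716607 -0.10939429] 4.025007418488727
side lock [0.64528304 0.0134591 ] 1.18719859183707
[np.True_, np.True_, np.True_, np.True_]
the job is handed in; nothing more can be done
None
```

I clamped the panel and handed the job in: the crank is a quarter turn past contact (about 2.44 to 4.01 rad), the lock arm is tight at its stop (about 1.2 rad), and the jar, bottle and brush pot still stand where they were.

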